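# Weigh the blue pigment on the beam balance

## Task

Weigh the jar of blue pigment: set it upright in the middle of the balance pan and let go, then slide the brass counterpoise along the beam until the beam comes to rest level, with nothing touching it.

Things in the scene. Friction and masses are not known exactly. Their poses are not given: they have to be found in the camera images.
- pigment_blue: Jar of blue pigment: blue body, black screw lid, 39 mm across, 54 mm tall, upright on the desk; 0.15 to 0.25 kg, differing each time. Origin: centre of its underside. Two other jars stand in the same row: black lid with ochre body (45 mm across) and white lid with brown body (49 mm across).
- pan_middle (a point): Centre of the flat floor of the balance's round steel pan, 93 mm above the desk when level. The floor is 74 mm across, in a 4 mm rim flaring to 92 mm. A linkage keeps the pan upright; it sinks or rises by up to 14 mm as the beam tilts. The stand is fixed. The pivot is 100 mm from here horizontally, along the beam towards the counterpoise, 75 mm above the desk.
- poise_knob (a point): A point on the axis of the counterpoise's upright black knob (18 mm in diameter), 16 mm below its top, 22 mm above the brass block that rides on the beam (block 34 mm across the beam, 28 mm along it). 115 mm above the desk when level. The horizontal line from the pan's middle through the knob is the outward direction of the beam.
- poise (a joint): Place of the 0.3 kg counterpoise along the beam (m): 0 at the inner end, 35 mm past the pivot, growing outward to 0.1 at the outer end. Starts between 0 and 0.015. Held by 0.7 N of friction. The beam levels near 0 with an empty pan, and with the jar aboard between 0.050 and 0.083 by its weight (0.067 for 0.2 kg).
- beam (a joint): Tilt of the beam (rad): 0 level, positive with the pan side down; stops at -0.14 and 0.14. Between them it settles in about 1 s, in proportion to the imbalance: 10 mm of counterpoise travel outward lowers it by about 0.035. When level, the beam's red tip points at the red line on a white plate. Pushing the knob tilts it a little: read it with the knob let go.
Things that resemble listed ones, but are neither listed nor needed, are in the scene too. Leave any pink or red look-alike of the pigment_blue alone.

How it is judged:
By the outcome, as a careful person would: the job done as asked, in the order asked, and still so for the second after the job is handed in, with the robot touching nothing.
It also fails if it takes over 64 s, if anything falls off the work surface, if the arm or the gripper's body presses on something with over 40 N, if the wrist force passes 120 N, or if a joint passes its speed limit or range.

## Robot

A 6-joint arm with a two-finger parallel gripper is mounted at the origin on a cart in front of the work surface, level with it; the furniture and walls round the work are solid. World frame = base frame: x ahead of the robot, y to its left, z up, the work surface at z = 0. Lengths are in m, angles in degrees, forces in N, time in s.
With the tool pointing down it reaches from about 0.375 to 0.9 m from the base axis. Payload 3.1 kg.
Tool frame: the origin (TCP) lies between the finger pads; the fingertips stand 22 mm ahead of it and the grasp point (between the pads) lies 3 mm ahead of it; y points along the fingers, x is the direction in which the jaws open and shut, and the axes are right-handed (so a half turn about y gives the same grasp; the last joint's range is limited). The gripper opens to 87 mm and grips with 3 to 60 N. Pads are 19 mm wide; open, the fingers measure 117 mm over their backs; the gripper's body (75 mm by 190 mm) begins 51 mm behind the grasp point.
Start: joints at [61.564, 30.224, 82.088, -0, 67.689, -10.227], TCP at [0.195, 0.594, 0.245] pointing down, gripper open.
Joint ranges: [-176.69, 176.69], [-43.24, 126.21], [12.49, 139.97], [-82, 262], [0, 151.66], [-163.58, 163.58]. Speed limits (degrees/s): [159.86, 159.86, 180, 180, 180, 180].

## Interface

Orientations are given as a 3x3 rotation matrix whose columns are the frame's x, y, z axes.
In Python, from rig import bot, imaging, workorder gives the robot as it stands. The module is installed in compiled form; this text tells all that it offers.
- The arm moves only by the tool drive_tool, never from a script. Its argument "commands" is a list of rows, each an object of numbers: "dx", "dy", "dz": the shift along the tool's x, y, z normalised to -1 to 1, where 1 is 4 cm; "wx", "wy", "wz": the turn, a rotation vector about the tool's x, y, z normalised to -1 to 1, where 1 is pi/2 rad; "grip": the finger opening in mm, from 0 to 87. In form: [{"dx": .., "dy": .., "dz": .., "wx": .., "wy": .., "wz": .., "grip": ..}, ...]. A call has 1 to 8 rows; each row shifts and turns the commanded pose from where the row before left it, along the tool's axes as they then stand; what a row does not reach is not made up. A row lasts 1/8 s, in which the tool goes at most 62.5 mm and 10.7 degrees, less where a joint would pass 70% of its speed; a pose out of reach is approached as far as the arm can. A call with a number of a shift or a turn outside -1 to 1 is refused whole. A call with a gripper value outside its range is refused whole. The fingers move at their own pace and stop on an object; the grip force is fixed at half the most. Time passes only in rows, so rows that do not move let the fingers close. It gives the time, the measured TCP pose, the force and the opening at its end, in the units of the state.
- bot.read_state(): the state, without advancing time (a new reading comes with each control period).
- imaging.capture(name): name is "scene" or "top" or "wrist"; returns (picture, depth): 400x640x3 uint8, red, green, blue; 400x640 float32, m along the optical axis (not along the pixel's ray), 0 where there is no reading.
- imaging.get_calibration(name): a dict with "mtx" (3x3 intrinsics, pixels), "world_to_cam" (4x4, takes a point from world to camera coordinates). Camera axes: x right, y down, z forward; pixel columns grow to the right and rows downward; lengths in m; the calibration is good to about 2 mm. A picture is of the moment at which its call begins: read the wrist's pose just before it. get_calibration takes no time and is no camera call; for the wrist camera it gives the pose at the moment of the call.
- workorder.hand_in(): hands the job in, once; it reports no verdict.
The state is a dict: "time_s": time; "joint_positions": joint angles; "qvel": joint speeds; "tau": joint torques, N m; "position": TCP position; "tcp_rot": TCP orientation; "force": force on the tool from outside, world axes, zero at the start; "moment": the same for the moment, N m; "opening": opening from 0.0 (shut) to 1.0 (fully open).
Only numpy, scipy, OpenCV 4.12 (cv2) and the standard library are available. Lean on these libraries where they do the work, as an engineer would, in place of code of your own. Each camera call takes 0.05 s, during which the arm holds its last target. There are 200 camera calls.

## Working session

There is one attempt and no reset: what is moved stays moved. The work goes in short steps, Python scripts to look and compute and a tool call to move; the robot and the scene stay as the last step left them, time stands still between calls to the robot, and variables do not carry over. Pictures are saved under pics/ and viewed, on a budget of 10 in all, crops included, one or two more only if the job needs it, and the job is handed in when it is done.

Besides the shell and the picture viewer there is one more tool, called after "Request:" as name(argument=value, ...) on one line, values as JSON. drive_tool: Moves the arm, as the interface text tells. Its arguments: {"type":"object","properties":{"commands":{"type":"array"}},"required":["commands"]}

```bash
mkdir -p pics
cat > h.py <<'E'
import numpy as np, cv2
from rig import bot, imaging, workorder
def cap(n):
    c=imaging.get_calibration(n); p,d=imaging.capture(n)
    return p,d,np.array(c["mtx"]),np.array(c["world_to_cam"])
def world(d,K,T):
    v,u=np.mgrid[:d.shape[0],:d.shape[1]]
    P=np.stack([(u-K[0,2])/K[0,0]*d,(v-K[1,2])/K[1,1]*d,d],-1)
    Ti=np.linalg.inv(T); W=P@Ti[:3,:3].T+Ti[:3,3]; W[d==0]=np.nan
    return W
def proj(p,K,T):
    q=T[:3,:3]@np.array(p)+T[:3,3]; q=K@q; return q[:2]/q[2]
def save(p,n): cv2.imwrite("pics/"+n+".png",p[:,:,::-1])
E
python3 - <<'E'
from h import *
for n in ("scene","top"):
    p,d,K,T=cap(n); save(p,n+"0"); np.savez("/tmp/"+n,p=p,d=d,K=K,T=T)
    print(n,K,T)
s=bot.read_state(); print(s["time_s"],s["position"],s["tcp_rot"],s["opening"],s["force"])
E
```

```text
scene [[430.0737422    0.         321.12303703]
 [  0.         430.0737422  197.70051031]
 [  0.           0.           1.        ]] [[-0.68681266 -0.7268148  -0.00534831  0.31366012]
 [-0.27766051  0.26916482 -0.92220114  0.23586353]
 [ 0.67170902 -0.63189441 -0.38667358  0.53523742]
 [ 0.          0.          0.          1.        ]]
top [[412.61582197   0.         320.93858524]
 [  0.         412.61582197 192.95277619]
 [  0.           0.           1.        ]] [[-0.0147717  -0.99916471 -0.03810098  0.01564566]
 [-0.98714946  0.02063666 -0.15846155  0.50823527]
 [ 0.15911547  0.03527062 -0.98662974  0.88236339]
 [ 0.          0.          0.          1.        ]]
0.1 [0.19494676 0.59317921 0.24370324] [[ 3.12418710e-01 -9.01533264e-04 -9.49944070e-01]
 [ 9.49942655e-01 -1.67355241e-03  3.12419832e-01]
 [-1.87143806e-03 -9.99998193e-01  3.33555819e-04]] 0.9990365758733355 [0.55057513 0.3142224  0.25590536]
```

View pics/scene0.png

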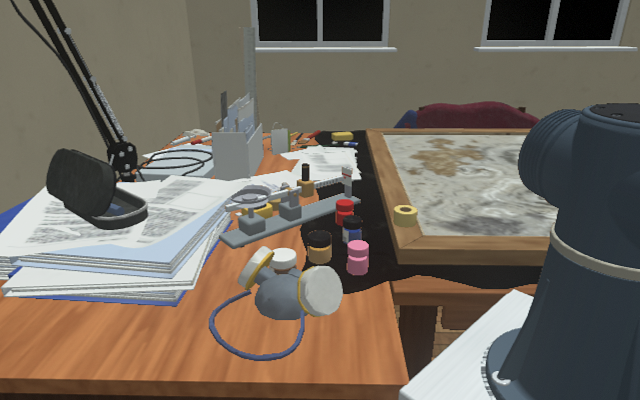

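View pics/top0.png

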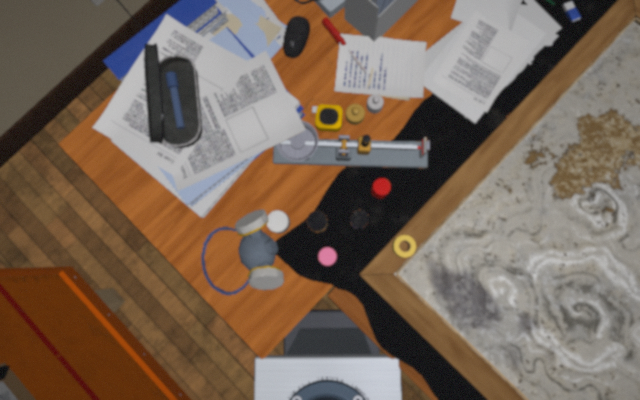

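The views show five jar-like objects:

| Object | scene pixel | top pixel |
|---|---|---|
| Blue body, black lid | (352,229) | (360,218) |
| Ochre | (319,247) | (317,221) |
| White lid | (284,260) | (277,221) |
| Red look-alike | (345,211) | (381,187) |
| Pink look-alike | (357,257) | (327,256) |

The pan is at top (299,140) and the knob is around (305,172) in scene. I choose the jar with the black lid and blue body, and will check it in a close crop.

Run:
```python
from h import *
S=np.load("/tmp/scene.npz");Q=np.load("/tmp/top.npz")
a=cv2.resize(S["p"][150:275,215:375],None,fx=5,fy=5,interpolation=cv2.INTER_CUBIC)[:, :800]
b=cv2.resize(Q["p"][90:270,250:440],None,fx=3,fy=3,interpolation=cv2.INTER_CUBIC)
save(a[:600],"c1"); save(b,"c2")
s=bot.read_state(); print("tcp px",proj(s["position"],Q["K"],Q["T"]))
W=world(Q["d"],Q["K"],Q["T"])
for n,(u,v) in dict(blue=(360,218),ochre=(317,221),white=(277,221),red=(381,187),pink=(327,256),pan=(299,140),k1=(365,144),k2=(344,148),tip=(425,146)).items(): print(n,W[v,u].round(4))
# lid cluster of blue
for n,(u,v),z0,z1 in (("blue",(360,218),.045,.07),("ochre",(317,221),.04,.08),("pan",(299,140),.07,.12)):
    m=np.zeros(W.shape[:2],bool); m[v-22:v+23,u-25:u+26]=1; m&=(W[...,2]>z0)&(W[...,2]<z1)
    p=W[m]; (c,r)=cv2.minEnclosingCircle(p[:,:2].astype(np.float32)) if len(p) else (0,0)
    print(n,len(p),p.mean(0),c,r,np.percentile(p[:,2],[5,50,95]))
m=(W[...,2]>.11)&(W[...,2]<.16); m[:120]=0;m[180:]=0;m[:,:320]=0;m[:,440:]=0
k,l=cv2.connectedComponents(m.astype(np.uint8))
for i in range(1,k): 
    p=W[l==i]; print("hi",len(p),p.mean(0).round(4),p[:,2].max(),np.argwhere(l==i).mean(0))
```

```text
tcp px [-29.44152763 365.05993709]
blue [ 0.4493 -0.0781  0.0544]
ochre [0.4446 0.0157 0.0527]
white [0.4467 0.1042 0.0481]
red [ 0.5163 -0.1258  0.0569]
pink [ 0.3687 -0.0049  0.0552]
pan [0.6165 0.0503 0.0939]
k1 [ 0.5985 -0.0897  0.113 ]
k2 [ 0.6005 -0.0465  0.0784]
tip [ 0.5965 -0.2183  0.0931]
blue 249 [ 0.44992765 -0.075757    0.05424859] (0.45008644461631775, -0.07578014582395554) 0.01968308910727501 [0.05191025 0.05423542 0.05674942]
ochre 334 [0.44696923 0.01751051 0.0521818 ] (0.44764137268066406, 0.017910948023200035) 0.022528966888785362 [0.04844031 0.05240324 0.05486577]
pan 1594 [0.62004633 0.05813973 0.09630525] (0.6300964951515198, 0.05250748619437218) 0.06020268052816391 [0.08109413 0.09682696 0.1129696 ]
hi 78 [ 0.6057 -0.0892  0.1263] 0.13248863775522735 [138.85897436 365.07692308]
```

View pics/c1.png

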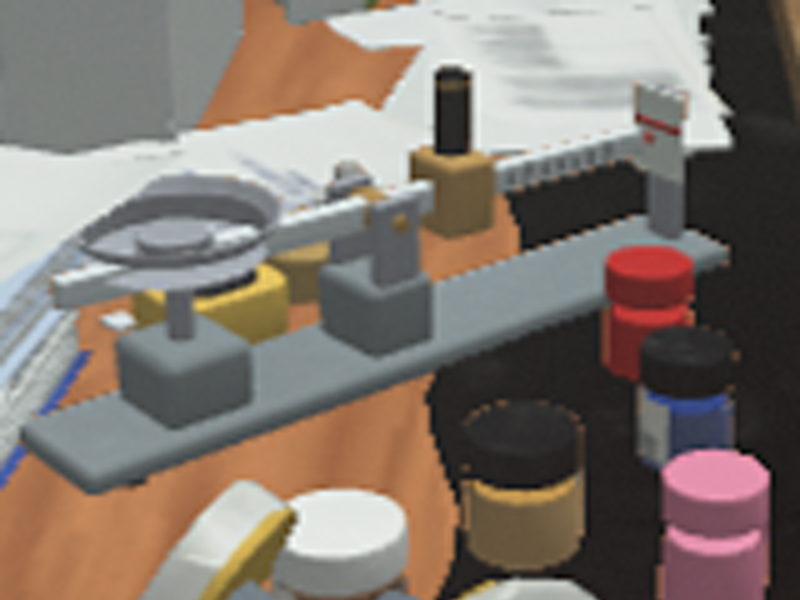

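View pics/c2.png

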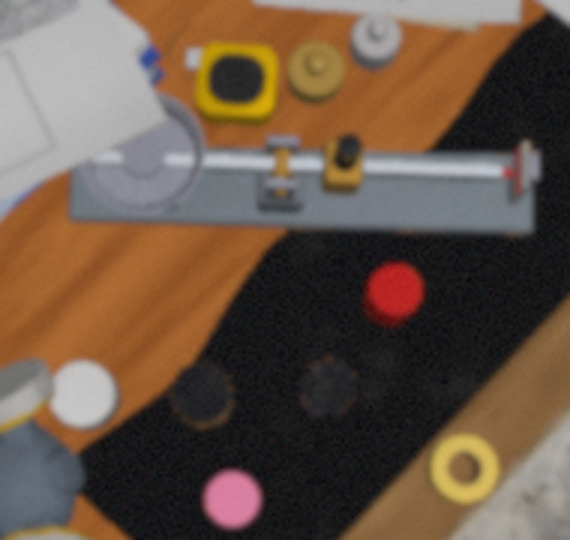

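Run:
```python
from h import *
Q=np.load("/tmp/top.npz");S=np.load("/tmp/scene.npz")
W=world(Q["d"],Q["K"],Q["T"]); V=world(S["d"],S["K"],S["T"])
np.set_printoptions(linewidth=220,suppress=True)
print("z mm top rows110-172 cols 270-330"); print((W[110:174:4,266:334:4,2]*1000).round())
A=V[100:300,150:400].reshape(-1,3); B=W[90:200,240:440].reshape(-1,3)
for nm,P in (("scene",A),("top",B)):
    P=P[~np.isnan(P[:,0])]
    b=P[(P[:,2]>.068)&(P[:,2]<.1)&(P[:,1]<-.11)&(P[:,1]>-.2)&(abs(P[:,0]-.6)<.03)]
    if len(b)>5: print(nm,"beam fit x=a*y+b",np.polyfit(b[:,1],b[:,0],1),len(b),b[:,2].mean())
    k=P[(P[:,2]>.105)&(P[:,2]<.14)&(abs(P[:,0]-.605)<.025)&(abs(P[:,1]+.09)<.03)]
    print("knob",len(k),k.mean(0),k.max(0),k.min(0))
    br=P[(P[:,2]>.07)&(P[:,2]<.1)&(abs(P[:,0]-.6)<.03)&(abs(P[:,1]+.09)<.02)]
    print("block",br.mean(0),br.min(0),br.max(0))
    r=P[(P[:,2]>.085)&(P[:,2]<.115)&(abs(P[:,0]-.615)<.06)&(abs(P[:,1]-.055)<.06)]
    print("pan",len(r),np.percentile(r,[1,50,99],axis=0))
```

```text
z mm top rows110-172 cols 270-330
[[110. 108. 108. 104. 106. 108. 107. 107.  44.  -0.   2.   1.  10.  27.  27.  25.  26.]
 [104. 106. 105. 106. 105. 107. 105. 109.  94.   0.  -1.  -2.   1.  27.  28.  29.  24.]
 [108. 109. 106. 105. 104. 106. 106. 110. 109.   1.  -1.  -2.   3.  27.  25.  27.  25.]
 [105. 107. 104. 105. 103. 106. 105. 108. 109. 100.  99.   2.   1.  27.  30.  29.  27.]
 [107. 108. 106. 106. 109. 108. 107. 112. 113. 115.  94.  99.   0.  27.  27.  25.  30.]
 [105. 107. 106. 108. 107. 108. 112. 112. 117. 116.  85.  90. 102.  -1.   3.   6.  10.]
 [104. 108. 108. 109. 110. 112. 114. 115.  94.  82.  81.  82.  97.   2.   1.   2.   1.]
 [108. 108. 109. 108. 112. 112.  83.  93.  94.  93.  82.  85.  95.  -1.   3.   1.   1.]
 [108. 111. 113. 110.  86.  86.  93.  93.  95.  95.  87.  87.  97.  83.  85.  82.  81.]
 [112. 110.  14.  98.  nan  79.  82.  93.  94.  89.  85.  82.  97.  71.  71.  72.  73.]
 [  0.  -2.  20. 102.  94.  82.  84.  85.  82.  83.  83.  84. 102.  14.  15.  14.  15.]
 [ -1.   2.  16.  14.  99.  83.  84.  80.  82.  80.  82. 100.  16.  14.  13.  13.  16.]
 [  0.  -0
[... 501 characters left out ...]
.59433223 -0.10045284  0.10595114]
block [ 0.59794387 -0.08530596  0.0841719 ] [ 0.58557583 -0.10275643  0.07015912] [ 0.62341058 -0.07086803  0.09970421]
pan 845 [[0.57011453 0.01015102 0.08525888]
 [0.63001732 0.06274045 0.09793048]
 [0.67332274 0.11339673 0.11231819]]
top beam fit x=a*y+b [0.05025199 0.61086216] 225 0.07723692725466808
knob 84 [ 0.60537433 -0.08920576  0.12492144] [ 0.61575535 -0.0807297   0.13248864] [ 0.59825521 -0.09955611  0.10546477]
block [ 0.6016851  -0.08717791  0.08729089] [ 0.58975453 -0.10984963  0.0703665 ] [ 0.62458295 -0.07031112  0.09848033]
pan 1400 [[0.57294878 0.01125315 0.08537234]
 [0.63060143 0.0714386  0.1053874 ]
 [0.6736719  0.11371345 0.11444233]]
```

Crop c1 confirms the choice: black lid with blue body, at crop (686,395). The paper stack (z about 110 mm) runs close to the pan's far-left side. I'm moving to above the jar.

Request:
drive_tool(commands=[{"dx": -0.5, "dz": -0.9, "grip": 64}, {"dx": -0.5, "dz": -0.9, "grip": 64}, {"dx": -0.5, "dz": -0.9, "grip": 64}, {"dx": -0.5, "dz": -0.9, "grip": 64}, {"dx": -0.5, "dz": -0.9, "grip": 64}, {"dx": -0.5, "dz": -0.9, "grip": 64}, {"dx": -0.5, "dz": -0.9, "grip": 64}, {"dx": -0.5, "dz": -0.9, "grip": 64}])

```text
schema error: expected keys dx, dy, dz, wx, wy, wz, grip
```

Request:
drive_tool(commands=[{"dx": -0.99, "dz": -0.41, "grip": 64}, {"dx": -0.99, "dz": -0.41, "grip": 64}, {"dx": -0.99, "dz": -0.41, "grip": 64}, {"dx": -0.99, "dz": -0.41, "grip": 64}, {"dx": -0.99, "dz": -0.41, "grip": 64}, {"dx": -0.99, "dz": -0.41, "grip": 64}, {"dx": -0.99, "dz": -0.41, "grip": 64}, {"dx": -0.99, "dz": -0.41, "grip": 64}])

```text
schema error: expected keys dx, dy, dz, wx, wy, wz, grip
```

Request:
drive_tool(commands=[{"dx": -0.99, "dz": -0.41, "grip": 64}, {"dx": -0.99, "dz": -0.41, "grip": 64}, {"wy": 0.1, "grip": 64}, {"wy": 0.1, "grip": 64}, {"wy": 0.1, "grip": 64}, {"wy": 0.1, "grip": 64}, {"wy": 0.1, "grip": 64}, {"wy": 0.08, "grip": 64}])

```text
schema error: expected keys dx, dy, dz, wx, wy, wz, grip
```

Run:
```python
from h import *
s=bot.read_state(); print(s["time_s"],s["position"],s["tcp_rot"],s["joint_positions"],s["force"])
p,d,K,T=cap("wrist"); save(p,"w1"); np.savez("/tmp/w1",p=p,d=d,K=K,T=T); print(np.linalg.inv(T)[:3])
W=world(d,K,T)
m=(W[...,2]>.047)&(W[...,2]<.062)&(np.hypot(W[...,0]-.45,W[...,1]+.076)<.028)
q=W[m]; print(len(q)); 
if len(q)>10: print(q.mean(0),cv2.minEnclosingCircle(q[:,:2].astype(np.float32)))
```

```text
0.1 [0.19494676 0.59317921 0.24370324] [[ 3.12418710e-01 -9.01533264e-04 -9.49944070e-01]
 [ 9.49942655e-01 -1.67355241e-03  3.12419832e-01]
 [-1.87143806e-03 -9.99998193e-01  3.33555819e-04]] [ 6.15670761e+01  3.02710581e+01  8.21479443e+01 -2.50323621e-04
  6.76899127e+01 -1.02277240e+01] [0.55057513 0.3142224  0.25590536]
[[ 0.31263819  0.90463537  0.28964152  0.11513625]
 [ 0.94987061 -0.29717546 -0.09712143  0.6198509 ]
 [-0.00178513  0.30548584 -0.95219495  0.3835412 ]]
0
```

View pics/w1.png

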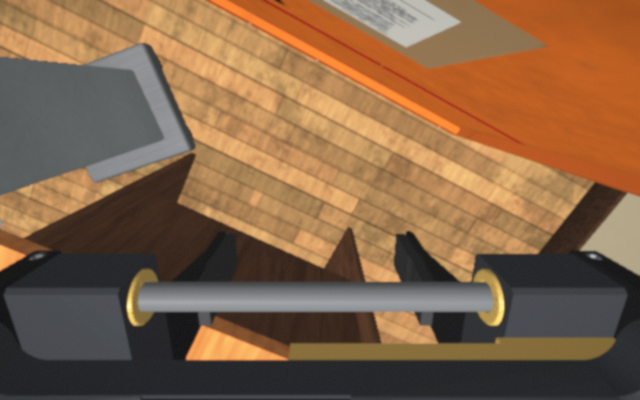

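Nothing moved: each row needs all the keys. The picture shows only floor and the gripper. I'll resend the move with full rows.

Request:
drive_tool(commands=[{"dx": -0.5, "dy": 0, "dz": -0.9, "wx": 0, "wy": 0, "wz": 0, "grip": 64}, {"dx": -0.5, "dy": 0, "dz": -0.9, "wx": 0, "wy": 0, "wz": 0, "grip": 64}, {"dx": -0.5, "dy": 0, "dz": -0.9, "wx": 0, "wy": 0, "wz": 0, "grip": 64}, {"dx": -0.5, "dy": 0, "dz": -0.9, "wx": 0, "wy": 0, "wz": 0, "grip": 64}, {"dx": -0.5, "dy": 0, "dz": -0.9, "wx": 0, "wy": 0, "wz": 0, "grip": 64}, {"dx": -0.5, "dy": 0, "dz": -0.9, "wx": 0, "wy": 0, "wz": 0, "grip": 64}, {"dx": -0.5, "dy": 0, "dz": -0.9, "wx": 0, "wy": 0, "wz": 0, "grip": 64}, {"dx": -0.5, "dy": 0, "dz": -0.9, "wx": 0, "wy": 0, "wz": 0, "grip": 64}])

```text
time_s: 1.15
position: [0.4195, 0.3506, 0.2443]
tcp_rot: [[0.312, -0.0, -0.95], [0.95, -0.0, 0.312], [-0.0, -1.0, 0.0]]
force: [0.4, 0.9, 0.1]
opening: 0.741
```

Request:
drive_tool(commands=[{"dx": -0.99, "dy": 0, "dz": -0.41, "wx": 0, "wy": 0, "wz": 0, "grip": 64}, {"dx": -0.99, "dy": 0, "dz": -0.41, "wx": 0, "wy": 0, "wz": 0, "grip": 64}, {"dx": -0.99, "dy": 0, "dz": -0.41, "wx": 0, "wy": 0, "wz": 0, "grip": 64}, {"dx": -0.99, "dy": 0, "dz": -0.41, "wx": 0, "wy": 0, "wz": 0, "grip": 64}, {"dx": -0.99, "dy": 0, "dz": -0.41, "wx": 0, "wy": 0, "wz": 0, "grip": 64}, {"dx": -0.99, "dy": 0, "dz": -0.41, "wx": 0, "wy": 0, "wz": 0, "grip": 64}, {"dx": -0.99, "dy": 0, "dz": -0.41, "wx": 0, "wy": 0, "wz": 0, "grip": 64}, {"dx": -0.99, "dy": 0, "dz": -0.41, "wx": 0, "wy": 0, "wz": 0, "grip": 64}])

```text
time_s: 2.15
position: [0.4444, 0.0084, 0.2446]
tcp_rot: [[0.313, 0.0, -0.95], [0.95, 0.0, 0.313], [0.0, -1.0, -0.0]]
force: [0.4, 0.5, -0.1]
opening: 0.739
```

Request:
drive_tool(commands=[{"dx": -0.99, "dy": 0, "dz": -0.41, "wx": 0, "wy": 0, "wz": 0, "grip": 64}, {"dx": -0.99, "dy": 0, "dz": -0.41, "wx": 0, "wy": 0, "wz": 0, "grip": 64}, {"dx": 0, "dy": 0, "dz": 0, "wx": 0, "wy": 0.1, "wz": 0, "grip": 64}, {"dx": 0, "dy": 0, "dz": 0, "wx": 0, "wy": 0.1, "wz": 0, "grip": 64}, {"dx": 0, "dy": 0, "dz": 0, "wx": 0, "wy": 0.1, "wz": 0, "grip": 64}, {"dx": 0, "dy": 0, "dz": 0, "wx": 0, "wy": 0.1, "wz": 0, "grip": 64}, {"dx": 0, "dy": 0, "dz": 0, "wx": 0, "wy": 0.1, "wz": 0, "grip": 64}, {"dx": 0, "dy": 0, "dz": 0, "wx": 0, "wy": 0.08, "wz": 0, "grip": 64}])

```text
time_s: 3.15
position: [0.4507, -0.0756, 0.2444]
tcp_rot: [[0.944, -0.0, -0.331], [0.331, 0.0, 0.944], [-0.0, -1.0, 0.0]]
force: [-0.2, -0.0, -0.6]
opening: 0.734
```

Run:
```python
from h import *
s=bot.read_state(); print(s["time_s"],s["position"],s["tcp_rot"],s["joint_positions"],s["force"])
p,d,K,T=cap("wrist"); save(p,"w2"); np.savez("/tmp/w2",p=p,d=d,K=K,T=T)
W=world(d,K,T)
m=(W[...,2]>.045)&(W[...,2]<.062)&(np.hypot(W[...,0]-.45,W[...,1]+.076)<.028)
q=W[m]; print(len(q)); 
if len(q)>10: print(q.mean(0),cv2.minEnclosingCircle(q[:,:2].astype(np.float32)),proj(q.mean(0),K,T),np.percentile(q[:,2],[10,50,90]))
```

```text
3.15 [ 0.45069943 -0.07562606  0.24440956] [[ 9.43560598e-01 -4.31820118e-04 -3.31199656e-01]
 [ 3.31199754e-01  1.78317016e-04  9.43560645e-01]
 [-3.48389935e-04 -9.99999891e-01  3.11271627e-04]] [-2.35820572e+01  1.73546691e+01  1.05330839e+02 -6.34917265e-04
  5.73412547e+01 -4.29233244e+01] [-0.19889773 -0.04354487 -0.64792234]
1066
[ 0.44972385 -0.0769377   0.0536145 ] ((0.450049489736557, -0.07800944894552231), 0.019385885447263718) [313.51818749 174.24674201] [0.05272886 0.05381786 0.05473352]
```

View pics/w2.png

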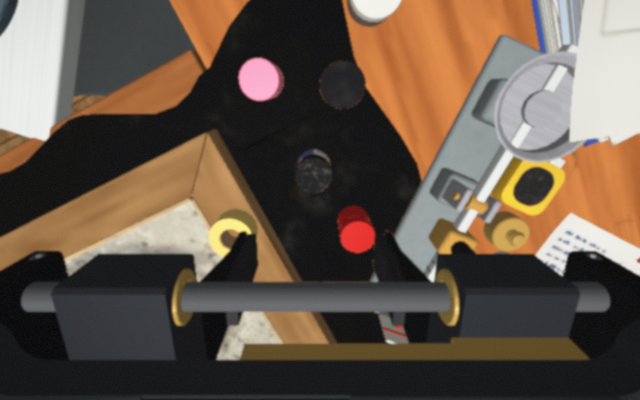

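The jar is under the gripper at pixel (314,174), centre about (0.450,-0.077), and the fingers clear the red jar. I'm descending to grip the lid region.

Request:
drive_tool(commands=[{"dx": 0, "dy": 0.9, "dz": -0.04, "wx": 0, "wy": 0, "wz": 0, "grip": 64}, {"dx": 0, "dy": 0.9, "dz": 0, "wx": 0, "wy": 0, "wz": 0, "grip": 64}, {"dx": 0, "dy": 0.9, "dz": 0, "wx": 0, "wy": 0, "wz": 0, "grip": 64}, {"dx": 0, "dy": 0.9, "dz": 0, "wx": 0, "wy": 0, "wz": 0, "grip": 64}, {"dx": 0, "dy": 0.8, "dz": 0, "wx": 0, "wy": 0, "wz": 0, "grip": 64}, {"dx": 0, "dy": 0.58, "dz": 0, "wx": 0, "wy": 0, "wz": 0, "grip": 64}, {"dx": 0, "dy": 0, "dz": 0, "wx": 0, "wy": 0, "wz": 0, "grip": 64}, {"dx": 0, "dy": 0, "dz": 0, "wx": 0, "wy": 0, "wz": 0, "grip": 30}])

```text
time_s: 4.2
position: [0.4518, -0.0774, 0.0458]
tcp_rot: [[0.942, 0.001, -0.336], [0.336, -0.0, 0.942], [0.001, -1.0, -0.0]]
force: [-0.3, 0.8, -0.3]
opening: 0.689
```

Request:
drive_tool(commands=[{"dx": 0, "dy": 0, "dz": 0, "wx": 0, "wy": 0, "wz": 0, "grip": 30}, {"dx": 0, "dy": 0, "dz": 0, "wx": 0, "wy": 0, "wz": 0, "grip": 30}, {"dx": 0, "dy": 0, "dz": 0, "wx": 0, "wy": 0, "wz": 0, "grip": 30}])

```text
time_s: 4.58
position: [0.4511, -0.0772, 0.046]
tcp_rot: [[0.942, -0.0, -0.336], [0.336, -0.0, 0.942], [-0.0, -1.0, -0.0]]
force: [-1.6, -1.1, 4.1]
opening: 0.425
```

Run:
```python
from h import *
from scipy.optimize import least_squares
np.set_printoptions(linewidth=220,suppress=True)
Q=np.load("/tmp/w2.npz"); W=world(Q["d"],Q["K"],Q["T"])
x,y,z=np.moveaxis(W,-1,0)
reg=(abs(x-.62)<.055)&(abs(y-.055)<.055)
v,u=np.nonzero(reg); print(u.min(),u.max(),v.min(),v.max())
print((z[40:180:7,480:640:7]*1000).round())
# boss
b=reg&(z>.089)&(z<.100)&(np.hypot(x-.618,y-.053)<.022)
c=W[b]; print("boss",len(c),c.mean(0),cv2.minEnclosingCircle(c[:,:2].astype(np.float32)))
# rim: outermost pan pixels on right/front
r=reg&(z>.092)&(z<.106)&(np.hypot(x-.618,y-.053)>.035)&(y<.06)|reg&(z>.092)&(z<.106)&(x<.6)
P=W[r]; f=least_squares(lambda a:np.hypot(P[:,0]-a[0],P[:,1]-a[1])-a[2],[.618,.053,.045],loss="soft_l1",f_scale=.002)
print("rim",len(P),f.x,np.median(P[:,2]))
pp=W[(z>.104)&(z<.13)&(np.hypot(x-.618,y-.053)<.06)]
print("paper",len(pp),pp[np.argsort(np.hypot(pp[:,0]-.618,pp[:,1]-.053))[:200:25]])
```

```text
429 639 30 169
[[  2.  -1.  -2.  14.  17.  14.  -1.  -0.  -0.   2.  15.  25.  66.  70.  78. 110. 110. 106. 108. 106. 105. 105. 106.]
 [ -1.  -1.  10.  17.  15.  15.  14.  14.   0.   4.  11.  22.  80.  86. 112. 111. 110. 107. 107. 106. 105. 104. 105.]
 [ -1.  -0.  15.  17.  16.  15.  13.  14.  15.  14. 100.  99. 100.  99. 112. 109. 109. 108. 106. 106. 105. 106. 105.]
 [ -1.  11.  15.  14.  15.  14.  15.  15.  99.  95.  95.  96.  96.  96. 111. 112. 109.  nan 107. 105. 104. 105. 106.]
 [  0.  14.  15.  15.  16.  15. 101.  96.  82.  82.  82.  85.  87.  92. 111. 110. 106. 107. 106. 105. 105. 105. 105.]
 [ 11.  15.  14.  15.  14.  99.  80.  84.  81.  81.  83.  86.  81.  82. 112. 110. 109. 105. 105. 105. 105. 105. 105.]
 [ 16.  16.  32.  42.  99.  82.  82.  82.  83.  82.  85.  86.  82.  84. 111. 110. 107. 107. 105. 105. 105. 103. 104.]
 [ 14.  26.  39.  44.  96.  81.  82.  83.  81.  84.  86.  82.  82.  82. 111. 108. 107. 107. 106. 105. 104. 104. 104.]
 [ 16.  35.  43. 100.  82.  81.  82.  87.  93.  89.  93.  92.  83.  82. 111. 109. 109. 107. 107. 105. 104. 105. 105.]
 [ 27.  39.  45.  97.  
[... 1050 characters left out ...]
  80.  83.   8.  20.  27.  26.  27.  26.  27.   7.   1.   2.   1.  -0.  -1.  -0.  -0.  -1.  -1.  -1.  -0.]
 [ 14.  75.  83.  83.  15.  24.  25.  26.  27.  26.  26.  26.  27.   1.  -0.  -1.  -0.   0.  -0.  -1.  -0.  -0.   0.]]
boss 1125 [0.61399693 0.05310637 0.09202023] ((0.6152080297470093, 0.05352513864636421), 0.016896340996026993)
rim 1643 [0.61454548 0.0533104  0.04186531] 0.09865275739446028
paper 5243 [[0.62126103 0.05691028 0.11473158]
 [0.62595396 0.05188229 0.11412207]
 [0.62730592 0.05228877 0.11333891]
 [0.62003591 0.06293127 0.11273094]
 [0.6268342  0.04640183 0.11502255]
 [0.61873021 0.06491536 0.11276198]
 [0.63069776 0.05256273 0.11247909]
 [0.6311444  0.05513214 0.11114711]]
```

The opening is 37 mm with the jar between the fingers, so I'm lifting. The depth maps show the paper's edge overhanging part of the pan at z about 113 mm, so I'm checking that from the scene camera.

Request:
drive_tool(commands=[{"dx": 0, "dy": -0.3, "dz": 0, "wx": 0, "wy": 0, "wz": 0, "grip": 30}, {"dx": 0, "dy": -0.6, "dz": 0, "wx": 0, "wy": 0, "wz": 0, "grip": 30}, {"dx": 0, "dy": -0.9, "dz": 0, "wx": 0, "wy": 0, "wz": 0, "grip": 30}, {"dx": 0, "dy": -0.9, "dz": 0, "wx": 0, "wy": 0, "wz": 0, "grip": 30}, {"dx": 0, "dy": -0.9, "dz": 0, "wx": 0, "wy": 0, "wz": 0, "grip": 30}, {"dx": 0, "dy": -0.9, "dz": 0, "wx": 0, "wy": 0, "wz": 0, "grip": 30}, {"dx": 0, "dy": -0.5, "dz": 0, "wx": 0, "wy": 0, "wz": 0, "grip": 30}, {"dx": 0, "dy": 0, "dz": 0, "wx": 0, "wy": 0, "wz": 0, "grip": 30}])

```text
time_s: 5.58
position: [0.4522, -0.0774, 0.2471]
tcp_rot: [[0.942, 0.004, -0.335], [0.335, -0.002, 0.942], [0.003, -1.0, -0.003]]
force: [-0.4, 1.1, -1.5]
opening: 0.423
```

Run:
```python
from h import *
np.set_printoptions(linewidth=220,suppress=True)
C=np.array([.6145,.0533])
for n in ("top","w2"):
    Q=np.load("/tmp/%s.npz"%n); W=world(Q["d"],Q["K"],Q["T"]); z=np.nan_to_num(W[...,2])
    m=((z>.103)&(z<.13)).astype(np.uint8); m=cv2.erode(m,np.ones((3,3)))
    P=W[m>0]; rel=(P[:,:2]-C)*1000; P=P[np.hypot(*rel.T)<70]; rel=(P[:,:2]-C)*1000
    print(n,"cam",np.linalg.inv(Q["T"])[:3,3])
    g={}
    for (a,b),zz in zip(rel,P[:,2]): g.setdefault((int(a//8)*8,int(b//8)*8),[]).append(zz)
    for xx in range(56,-64,-8): print("%4d"%xx," ".join("%4d"%(1000*np.median(g[xx,yy])) if (xx,yy) in g else "   ." for yy in range(56,-64,-8)))
Q=np.load("/tmp/scene.npz"); W=world(Q["d"],Q["K"],Q["T"])
for p in ([.62,.075,.113],[.63,.06,.113],[.64,.04,.113],[.64,.07,.112],[.6145,.0533,.093]):
    u,v=proj(p,Q["K"],Q["T"]).round().astype(int); print(p,u,v,"scene sees",W[v,u].round(3),Q["p"][v,u])
s=bot.read_state(); print(s["position"],s["opening"],s["force"])
```

```text
top cam [ 0.36153762 -0.02597719  0.95169783]
  56    .    .    .  106  105  106  107  107    .    .    .    .    .    .    .
  48    .    .  105  105  106  106  106  107  108    .    .    .    .    .    .
  40  103  105  105  105  105  106  106  108  109    .    .    .    .    .    .
  32  104  105  105  105  105  106  107  109  110    .    .    .    .    .    .
  24  105  106  105  105  107  108  108  110  112  113    .    .    .    .    .
  16  106  106  106  106  108  108  110  112  114  116    .    .    .    .    .
   8  107  106  107  110  109  110  113  113  115    .    .    .    .    .    .
   0  108  108  108  108  111  112    .    .    .    .    .    .    .    .    .
  -8  109  110  110  111    .    .    .    .    .    .    .    .    .    .    .
 -16  112  111    .    .    .    .    .    .    .    .    .    .    .    .    .
 -24    .    .    .    .    .    .    .    .    .    .    .    .    .    .    .
 -32    .    .    .    .    .    .    .    .    .    .    .    .    .    .    .
 -40    .    .    .    .    .    .    .    .    .    .    .    .    .    .    .
 -48    .    .
[... 1153 characters left out ...]
   .    .    .    .    .    .    .    .    .    .    .    .    .    .    .
 -48    .    .    .    .    .    .    .    .    .    .    .    .    .    .    .
 -56    .    .    .    .    .    .    .    .    .    .    .    .    .    .    .
[0.62, 0.075, 0.113] 238 188 scene sees [0.629 0.068 0.108] [215 220 217]
[0.63, 0.06, 0.113] 241 184 scene sees [0.643 0.052 0.108] [213 219 215]
[0.64, 0.04, 0.113] 246 181 scene sees [0.646 0.037 0.11 ] [201 208 204]
[0.64, 0.07, 0.112] 234 185 scene sees [0.655 0.061 0.105] [219 223 220]
[0.6145, 0.0533, 0.093] 249 195 scene sees [0.618 0.051 0.091] [164 170 176]
[ 0.45215305 -0.07737021  0.24713647] 0.42252540504232516 [-0.43723312  1.0521382  -1.50437337]
```

The paper really does overhang the pan to near its centre at z about 113 mm. It may be only visual or it may be solid, so I'll lower slowly and watch the force there. I'm carrying the jar over the pan and turning the jaws parallel to the paper's edge.

Request:
drive_tool(commands=[{"dx": 0.82, "dy": 0, "dz": 0.286, "wx": 0, "wy": 0, "wz": 0, "grip": 30}, {"dx": 0.82, "dy": 0, "dz": 0.286, "wx": 0, "wy": 0, "wz": 0, "grip": 30}, {"dx": 0.82, "dy": 0, "dz": 0.286, "wx": 0, "wy": 0, "wz": 0, "grip": 30}, {"dx": 0.82, "dy": 0, "dz": 0.286, "wx": 0, "wy": 0, "wz": 0, "grip": 30}, {"dx": 0.82, "dy": 0, "dz": 0.286, "wx": 0, "wy": 0, "wz": 0, "grip": 30}, {"dx": 0.82, "dy": 0, "dz": 0.286, "wx": 0, "wy": 0, "wz": 0, "grip": 30}, {"dx": 0, "dy": 0, "dz": 0, "wx": 0, "wy": 0.1, "wz": 0, "grip": 30}, {"dx": 0, "dy": 0, "dz": 0, "wx": 0, "wy": 0.1, "wz": 0, "grip": 30}])

```text
time_s: 6.58
position: [0.6129, 0.0541, 0.243]
tcp_rot: [[1.0, -0.004, -0.024], [0.024, 0.0, 1.0], [-0.004, -1.0, 0.001]]
force: [0.4, -0.2, -2.2]
opening: 0.423
```

Request:
drive_tool(commands=[{"dx": 0, "dy": 0, "dz": 0, "wx": 0, "wy": 0.1, "wz": 0, "grip": 30}, {"dx": 0, "dy": 0, "dz": 0, "wx": 0, "wy": 0.1, "wz": 0, "grip": 30}, {"dx": 0, "dy": 0, "dz": 0, "wx": 0, "wy": 0.1, "wz": 0, "grip": 30}, {"dx": 0, "dy": 0, "dz": 0, "wx": 0, "wy": 0.1, "wz": 0, "grip": 30}, {"dx": 0, "dy": 0, "dz": 0, "wx": 0, "wy": 0.1, "wz": 0, "grip": 30}, {"dx": 0, "dy": 0, "dz": 0, "wx": 0, "wy": 0.1, "wz": 0, "grip": 30}, {"dx": 0, "dy": 0, "dz": 0, "wx": 0, "wy": 0.09, "wz": 0, "grip": 30}, {"dx": 0, "dy": 0, "dz": 0, "wx": 0, "wy": 0, "wz": 0, "grip": 30}])

```text
time_s: 7.58
position: [0.6128, 0.0536, 0.2436]
tcp_rot: [[0.494, -0.003, 0.87], [-0.87, 0.0, 0.494], [-0.002, -1.0, -0.003]]
force: [-0.4, 0.5, -2.3]
opening: 0.416
```

Run:
```python
from h import *
s=bot.read_state(); print(s["position"],s["tcp_rot"],s["opening"],s["force"],s["joint_positions"])
p,d,K,T=cap("scene"); P0=(215,100)
c=cv2.resize(p[90:240,200:380],None,fx=4,fy=4,interpolation=cv2.INTER_CUBIC); save(c,"s1")
W=world(d,K,T)
m=(abs(W[...,0]-.6145)<.03)&(abs(W[...,1]-.0533)<.03)&(W[...,2]>.185)&(W[...,2]<.225)
q=W[m]; print("jar pts",len(q),q.min(0),q.mean(0))
```

```text
[0.61281936 0.05355997 0.24363857] [[ 4.93745957e-01 -3.26122579e-03  8.69600077e-01]
 [-8.69603969e-01  4.09465248e-04  4.93749703e-01]
 [-1.96630028e-03 -9.99994598e-01 -2.63380308e-03]] 0.4160322616412426 [-0.44375572  0.53897025 -2.32628641] [-5.40329872e+00  2.95846932e+01  8.34810807e+01  6.25298819e-03
  6.71224600e+01  5.50069584e+01]
jar pts 272 [0.58753704 0.02469661 0.19621486] [0.59884476 0.06056617 0.2115015 ]
```

View pics/s1.png

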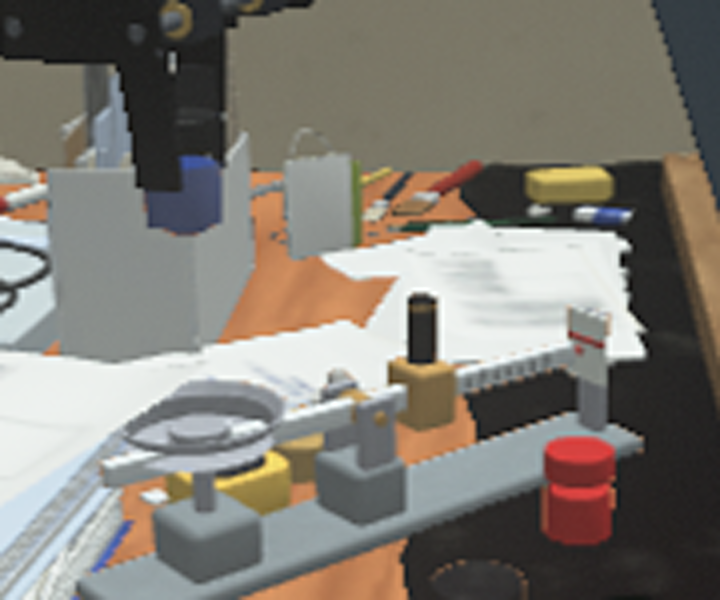

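The jar hangs upright in the grip at crop (185,195). The beam tip at crop (578,350) is below the red line, as expected. Lowering in steps.

Request:
drive_tool(commands=[{"dx": 0.03, "dy": 0.6, "dz": 0.03, "wx": 0, "wy": 0, "wz": 0, "grip": 30}, {"dx": 0, "dy": 0.6, "dz": 0, "wx": 0, "wy": 0, "wz": 0, "grip": 30}, {"dx": 0, "dy": 0.5, "dz": 0, "wx": 0, "wy": 0, "wz": 0, "grip": 30}, {"dx": 0, "dy": 0, "dz": 0, "wx": 0, "wy": 0, "wz": 0, "grip": 30}])

```text
time_s: 8.12
position: [0.6137, 0.0531, 0.1751]
tcp_rot: [[0.494, -0.005, 0.87], [-0.87, 0.001, 0.494], [-0.003, -1.0, -0.004]]
force: [0.1, 0.4, -1.1]
opening: 0.423
```

Request:
drive_tool(commands=[{"dx": 0, "dy": 0.1, "dz": 0, "wx": 0, "wy": 0, "wz": 0, "grip": 30}, {"dx": 0, "dy": 0.1, "dz": 0, "wx": 0, "wy": 0, "wz": 0, "grip": 30}, {"dx": 0, "dy": 0.1, "dz": 0, "wx": 0, "wy": 0, "wz": 0, "grip": 30}])

```text
time_s: 8.5
position: [0.6158, 0.053, 0.1658]
tcp_rot: [[0.493, 0.001, 0.87], [-0.87, -0.0, 0.493], [0.001, -1.0, 0.001]]
force: [-0.1, 0.0, -1.9]
opening: 0.422
```

Request:
drive_tool(commands=[{"dx": 0, "dy": 0.05, "dz": 0, "wx": 0, "wy": 0, "wz": 0, "grip": 30}, {"dx": 0, "dy": 0.05, "dz": 0, "wx": 0, "wy": 0, "wz": 0, "grip": 30}])

```text
time_s: 8.75
position: [0.6155, 0.0529, 0.1614]
tcp_rot: [[0.492, 0.0, 0.87], [-0.87, -0.0, 0.492], [0.0, -1.0, 0.0]]
force: [0.5, -0.8, -1.5]
opening: 0.425
```

Request:
drive_tool(commands=[{"dx": 0, "dy": 0.05, "dz": 0, "wx": 0, "wy": 0, "wz": 0, "grip": 30}, {"dx": 0, "dy": 0.05, "dz": 0, "wx": 0, "wy": 0, "wz": 0, "grip": 30}])

```text
time_s: 9.0
position: [0.6155, 0.053, 0.1573]
tcp_rot: [[0.492, 0.0, 0.87], [-0.87, -0.0, 0.492], [0.0, -1.0, 0.0]]
force: [-0.2, -0.6, -1.7]
opening: 0.418
```

Request:
drive_tool(commands=[{"dx": 0, "dy": 0.05, "dz": 0, "wx": 0, "wy": 0, "wz": 0, "grip": 30}, {"dx": 0, "dy": 0.05, "dz": 0, "wx": 0, "wy": 0, "wz": 0, "grip": 30}])

```text
time_s: 9.25
position: [0.6155, 0.053, 0.1532]
tcp_rot: [[0.492, -0.0, 0.87], [-0.87, -0.0, 0.492], [0.0, -1.0, -0.0]]
force: [0.3, 0.2, -0.9]
opening: 0.427
```

Request:
drive_tool(commands=[{"dx": 0, "dy": 0.05, "dz": 0, "wx": 0, "wy": 0, "wz": 0, "grip": 30}, {"dx": 0, "dy": 0.05, "dz": 0, "wx": 0, "wy": 0, "wz": 0, "grip": 30}])

```text
time_s: 9.5
position: [0.6155, 0.053, 0.1492]
tcp_rot: [[0.492, 0.0, 0.87], [-0.87, -0.0, 0.492], [0.0, -1.0, 0.0]]
force: [-0.3, -0.5, -1.7]
opening: 0.423
```

The jar's underside is now at about z 103 mm, below the paper's height with no contact force, so the paper isn't solid. I'll keep lowering until the pan bottoms on its stop.

Request:
drive_tool(commands=[{"dx": -0.01, "dy": 0.08, "dz": -0.02, "wx": 0, "wy": 0, "wz": 0, "grip": 30}, {"dx": 0, "dy": 0.08, "dz": 0, "wx": 0, "wy": 0, "wz": 0, "grip": 30}, {"dx": 0, "dy": 0.08, "dz": 0, "wx": 0, "wy": 0, "wz": 0, "grip": 30}, {"dx": 0, "dy": 0.08, "dz": 0, "wx": 0, "wy": 0, "wz": 0, "grip": 30}])

```text
time_s: 10.0
position: [0.6146, 0.053, 0.1363]
tcp_rot: [[0.492, 0.0, 0.87], [-0.87, 0.0, 0.492], [-0.0, -1.0, 0.0]]
force: [0.3, 0.4, -1.1]
opening: 0.423
```

Request:
drive_tool(commands=[{"dx": 0, "dy": 0.08, "dz": 0, "wx": 0, "wy": 0, "wz": 0, "grip": 30}, {"dx": 0, "dy": 0.06, "dz": 0, "wx": 0, "wy": 0, "wz": 0, "grip": 30}])

```text
time_s: 10.25
position: [0.6146, 0.0529, 0.1308]
tcp_rot: [[0.492, 0.0, 0.87], [-0.87, -0.0, 0.492], [0.0, -1.0, 0.0]]
force: [-0.1, -0.9, -1.0]
opening: 0.42
```

Request:
drive_tool(commands=[{"dx": 0, "dy": 0.05, "dz": 0, "wx": 0, "wy": 0, "wz": 0, "grip": 30}, {"dx": 0, "dy": 0.05, "dz": 0, "wx": 0, "wy": 0, "wz": 0, "grip": 30}])

```text
time_s: 10.5
position: [0.6146, 0.0528, 0.127]
tcp_rot: [[0.492, 0.0, 0.87], [-0.87, -0.0, 0.492], [0.0, -1.0, -0.0]]
force: [-0.3, -0.1, -1.5]
opening: 0.421
```

Request:
drive_tool(commands=[{"dx": 0, "dy": 0.03, "dz": 0, "wx": 0, "wy": 0, "wz": 0, "grip": 30}, {"dx": 0, "dy": 0.03, "dz": 0, "wx": 0, "wy": 0, "wz": 0, "grip": 30}])

```text
time_s: 10.75
position: [0.6147, 0.0528, 0.1246]
tcp_rot: [[0.492, 0.0, 0.87], [-0.87, -0.0, 0.492], [0.0, -1.0, 0.0]]
force: [-1.1, -1.3, -0.6]
opening: 0.423
```

Run:
```python
from h import *
p,d,K,T=cap("scene"); c=cv2.resize(p[140:215,205:365],None,fx=5,fy=5,interpolation=cv2.INTER_CUBIC); save(c,"s2")
```

```text
(no output)
```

View pics/s2.png

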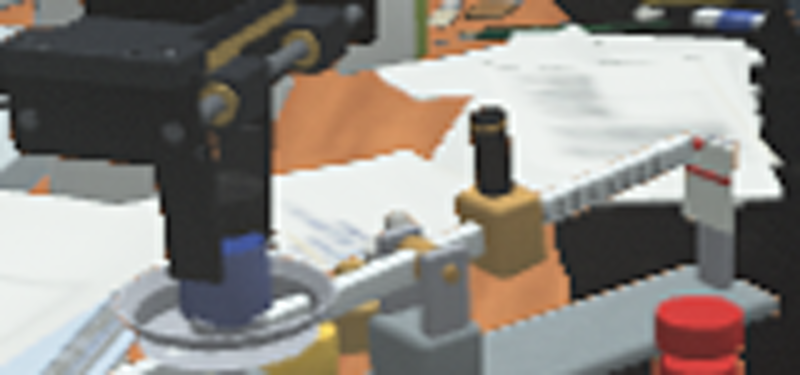

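The pan has sunk under the jar: the beam tip at crop (697,145) is above the red line at (708,178). I'm going a little further to the stop.

Request:
drive_tool(commands=[{"dx": 0, "dy": 0.04, "dz": 0, "wx": 0, "wy": 0, "wz": 0, "grip": 30}, {"dx": 0, "dy": 0.03, "dz": 0, "wx": 0, "wy": 0, "wz": 0, "grip": 30}])

```text
time_s: 11.05
position: [0.6147, 0.0529, 0.1217]
tcp_rot: [[0.492, 0.0, 0.87], [-0.87, -0.0, 0.492], [0.0, -1.0, 0.0]]
force: [0.3, -0.9, -0.7]
opening: 0.423
```

Request:
drive_tool(commands=[{"dx": 0, "dy": 0.03, "dz": 0, "wx": 0, "wy": 0, "wz": 0, "grip": 30}, {"dx": 0, "dy": 0, "dz": 0, "wx": 0, "wy": 0, "wz": 0, "grip": 30}])

```text
time_s: 11.3
position: [0.6148, 0.0529, 0.1209]
tcp_rot: [[0.492, 0.001, 0.87], [-0.87, -0.0, 0.492], [0.0, -1.0, 0.0]]
force: [-1.2, -1.0, 2.1]
opening: 0.424
```

The upward force shows the pan is on its stop, so I'm releasing and retreating straight up.

Request:
drive_tool(commands=[{"dx": 0, "dy": 0, "dz": 0, "wx": 0, "wy": 0, "wz": 0, "grip": 44}, {"dx": 0, "dy": 0, "dz": 0, "wx": 0, "wy": 0, "wz": 0, "grip": 60}, {"dx": 0, "dy": 0, "dz": 0, "wx": 0, "wy": 0, "wz": 0, "grip": 60}, {"dx": 0, "dy": -0.3, "dz": 0, "wx": 0, "wy": 0, "wz": 0, "grip": 60}, {"dx": 0, "dy": -0.8, "dz": 0, "wx": 0, "wy": 0, "wz": 0, "grip": 60}, {"dx": 0, "dy": -0.9, "dz": 0, "wx": 0, "wy": 0, "wz": 0, "grip": 60}, {"dx": 0, "dy": -0.9, "dz": 0, "wx": 0, "wy": 0, "wz": 0, "grip": 60}, {"dx": 0, "dy": -0.5, "dz": 0, "wx": 0, "wy": 0, "wz": 0, "grip": 60}])

```text
time_s: 12.3
position: [0.6155, 0.053, 0.2598]
tcp_rot: [[0.492, 0.004, 0.87], [-0.87, -0.0, 0.492], [0.002, -1.0, 0.004]]
force: [-0.2, 0.0, -0.4]
opening: 0.688
```

Run:
```python
from h import *
p,d,K,T=cap("scene"); c=cv2.resize(p[140:215,205:365],None,fx=5,fy=5,interpolation=cv2.INTER_CUBIC); save(c,"s3"); W=world(d,K,T)
np.savez("/tmp/s3",p=p,d=d,K=K,T=T)
m=(abs(W[...,0]-.6)<.03)&(W[...,1]<-.07)&(W[...,1]>-.12)&(W[...,2]>.115)&(W[...,2]<.16)
q=W[m]; print("knob surf",len(q),q.mean(0),q.min(0),q.max(0))
v,u=np.nonzero(m); print(u.min(),u.max(),v.min(),v.max())
m=(abs(W[...,0]-.61)<.04)&(abs(W[...,1]-.053)<.03)&(W[...,2]>.12)&(W[...,2]<.15)
q=W[m]; print("jar",len(q),np.percentile(q,[2,50,98],axis=0))
p,d,K,T=cap("top"); np.savez("/tmp/t3",p=p,d=d,K=K,T=T); W=world(d,K,T)
m=(abs(W[...,0]-.6)<.03)&(W[...,1]<-.07)&(W[...,1]>-.12)&(W[...,2]>.115)&(W[...,2]<.16)
q=W[m]; print("knob top",len(q),q.mean(0),q.max(0))
```

```text
knob surf 83 [ 0.60222851 -0.0815196   0.12697575] [ 0.59528582 -0.09216674  0.1157286 ] [ 0.61582778 -0.07355308  0.13619707]
298 306 161 171
jar 166 [[0.5939613  0.03586832 0.12040164]
 [0.60677334 0.05596758 0.12705405]
 [0.62980186 0.07111728 0.12850108]]
knob top 83 [ 0.60580621 -0.08114961  0.13327775] [ 0.61540127 -0.07228529  0.14051626]
```

View pics/s3.png

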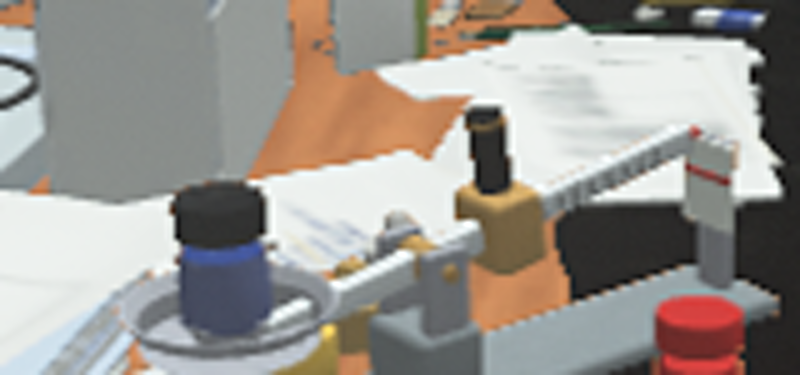

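The jar stands upright in the pan, released, with its lid at crop (220,215). The tip at (696,132) is well above the red line at (708,175), so the beam is on its pan-down stop. I'm turning the jaws along the beam and moving above the knob.

Request:
drive_tool(commands=[{"dx": 0, "dy": 0, "dz": 0, "wx": 0, "wy": 0.09, "wz": 0, "grip": 40}, {"dx": 0, "dy": 0, "dz": 0, "wx": 0, "wy": 0.09, "wz": 0, "grip": 36}, {"dx": 0, "dy": 0, "dz": 0, "wx": 0, "wy": 0.09, "wz": 0, "grip": 36}, {"dx": 0, "dy": 0, "dz": 0, "wx": 0, "wy": 0.09, "wz": 0, "grip": 36}, {"dx": 0.85, "dy": 0, "dz": -0.05, "wx": 0, "wy": 0, "wz": 0, "grip": 36}, {"dx": 0.85, "dy": 0, "dz": 0, "wx": 0, "wy": 0, "wz": 0, "grip": 36}, {"dx": 0.85, "dy": 0, "dz": 0, "wx": 0, "wy": 0, "wz": 0, "grip": 36}, {"dx": 0.85, "dy": 0.5, "dz": 0, "wx": 0, "wy": 0, "wz": 0, "grip": 36}])

```text
time_s: 13.4
position: [0.6062, -0.084, 0.237]
tcp_rot: [[-0.051, 0.003, 0.999], [-0.999, -0.001, -0.051], [0.001, -1.0, 0.003]]
force: [-0.2, -0.3, 0.1]
opening: 0.413
```

Run:
```python
from h import *
s=bot.read_state(); print(s["position"],s["tcp_rot"][:,0] if hasattr(s["tcp_rot"],"shape") else s["tcp_rot"],s["opening"])
p,d,K,T=cap("wrist"); save(p,"w3"); np.savez("/tmp/w3",p=p,d=d,K=K,T=T); W=world(d,K,T)
m=(abs(W[...,0]-.605)<.03)&(W[...,1]<-.055)&(W[...,1]>-.11)&(W[...,2]>.112)&(W[...,2]<.15)
q=W[m]; print("knob",len(q),q.mean(0),q.min(0),q.max(0)); t=q[q[:,2]>np.percentile(q[:,2],98)-.005]; print("top",len(t),t.mean(0),cv2.minEnclosingCircle(t[:,:2].astype(np.float32)))
j=(np.hypot(W[...,0]-.6145,W[...,1]-.053)<.03)&(W[...,2]>.118)&(W[...,2]<.15); q=W[j]; print("jar w",len(q), q.mean(0) if len(q) else 0)
Q=np.load("/tmp/t3.npz"); W=world(Q["d"],Q["K"],Q["T"]); j=(np.hypot(W[...,0]-.6145,W[...,1]-.053)<.03)&(W[...,2]>.122)&(W[...,2]<.15); q=W[j]; print("jar top",len(q)); 
if len(q)>9: print(q.mean(0),cv2.minEnclosingCircle(q[:,:2].astype(np.float32)))
# red tip / line in scene, at this moment and s3
def red(p,d,K,T,u0=330,u1=365,v0=140,v1=190):
    hs=cv2.cvtColor(p,cv2.COLOR_RGB2HSV).astype(int); W=world(d,K,T)
    m=(((hs[...,0]<8)|(hs[...,0]>170))&(hs[...,1]>110)&(hs[...,2]>70)); k=np.zeros_like(m); k[v0:v1,u0:u1]=m[v0:v1,u0:u1]
    n,l,st,c=cv2.connectedComponentsWithStats(k.astype(np.uint8))
    for i in range(1,n): print("red",st[i],c[i].round(2),np.nanmedian(W[l==i],axis=0).round(4))
for f in ("scene","s3"):
    Q=np.load("/tmp/%s.npz"%f); print(f); red(Q["p"],Q["d"],Q["K"],Q["T"])
```

```text
[ 0.6062465  -0.0839764   0.23701409] [-5.05650831e-02 -9.98720538e-01  6.78046674e-04] 0.41320190384847383
knob 560 [ 0.60991294 -0.08420656  0.13221724] [ 0.59938762 -0.09486335  0.11206658] [ 0.61687042 -0.07442474  0.13863497]
top 408 [ 0.60845909 -0.08310614  0.13594344] ((0.6078288555145264, -0.08317261189222336), 0.009502435103058815)
jar w 1997 [0.61615367 0.0505117  0.12790813]
jar top 96
[0.6125073  0.04393764 0.12900592] ((0.6142041087150574, 0.04937448352575302), 0.018156956881284714)
scene
red [342 173   9   4  10] [346.  174.5] [ 0.5994 -0.2188  0.0729]
red [344 177   1   1   1] [344. 177.] [ 0.5977 -0.2101  0.0689]
s3
red [344 166   1   1   1] [344. 166.] [ 0.5984 -0.2102  0.0968]
red [342 173   9   4  10] [346.  174.5] [ 0.6    -0.2182  0.0736]
```

The knob's axis is at (0.608,-0.083) and the TCP is within 2 mm of it. The jar is about 3 mm from the pan's centre. I'm lowering the open jaws round the knob.

Request:
drive_tool(commands=[{"dx": -0.02, "dy": 0.7, "dz": 0.04, "wx": 0, "wy": 0, "wz": 0, "grip": 36}, {"dx": 0, "dy": 0.7, "dz": 0, "wx": 0, "wy": 0, "wz": 0, "grip": 36}, {"dx": 0, "dy": 0.7, "dz": 0, "wx": 0, "wy": 0, "wz": 0, "grip": 36}, {"dx": 0, "dy": 0.47, "dz": 0, "wx": 0, "wy": 0, "wz": 0, "grip": 36}, {"dx": 0, "dy": 0, "dz": 0, "wx": 0, "wy": 0, "wz": 0, "grip": 36}])

```text
time_s: 14.08
position: [0.6054, -0.0814, 0.1314]
tcp_rot: [[-0.051, -0.005, 0.999], [-0.999, 0.002, -0.051], [-0.002, -1.0, -0.006]]
force: [-0.4, -0.5, 0.6]
opening: 0.413
```

```bash
cat > beam.py <<'E'
from h import *
def slope(P,lo,hi,z0,z1,half):
    C=np.array([.6145,.0533]); u=np.array([-.048,-.9988]); n=np.array([.9988,-.048])
    r=P[...,:2]-C; s=r@u-.1; t=r@n; z=P[...,2]
    m=(s>lo)&(s<hi)&(abs(t)<half)&(z>z0)&(z<z1); s,z=s[m],z[m]
    if m.sum()<30: return None
    for _ in range(4):
        f=np.polyfit(s,z,1); e=z-np.polyval(f,s); k=abs(e)<max(2*np.median(abs(e)),.0015); s,z=s[k],z[k]
    return f.round(4),len(s),(s.min().round(3),s.max().round(3))
def report(W,lo,hi):
    print("beam",slope(W,lo,hi,.062,.115,.006)); print("base",slope(W,lo,hi,.008,.022,.03))
    C=np.array([.6145,.0533]); u=np.array([-.048,-.9988]); s=(W[...,:2]-C)@u-.1
E
python3 - <<'E'
from beam import *
for f in ("scene","top","w2","s3","t3","w3"):
    Q=np.load("/tmp/%s.npz"%f); W=world(Q["d"],Q["K"],Q["T"]); print(f); report(W,.062,.16)
s=bot.read_state(); print(s["position"],s["opening"],s["force"])
E
```

```text
scene
beam (array([-0.0321,  0.0788]), 54, (np.float64(0.072), np.float64(0.159)))
base (array([-0.0024,  0.0135]), 303, (np.float64(0.062), np.float64(0.16)))
top
beam (array([-0.032 ,  0.0816]), 132, (np.float64(0.063), np.float64(0.156)))
base (array([0.0015, 0.0149]), 512, (np.float64(0.062), np.float64(0.159)))
w2
beam (array([0.3252, 0.0495]), 103, (np.float64(0.064), np.float64(0.094)))
base (array([-0.0018,  0.015 ]), 1105, (np.float64(0.062), np.float64(0.15)))
s3
beam (array([0.141 , 0.0793]), 53, (np.float64(0.067), np.float64(0.152)))
base (array([-0.0009,  0.0134]), 288, (np.float64(0.062), np.float64(0.159)))
t3
beam (array([0.1314, 0.0832]), 151, (np.float64(0.062), np.float64(0.153)))
base (array([0.0019, 0.0148]), 518, (np.float64(0.062), np.float64(0.159)))
w3
beam (array([0.1411, 0.0815]), 1066, (np.float64(0.062), np.float64(0.157)))
base (array([0.0004, 0.0146]), 3156, (np.float64(0.062), np.float64(0.16)))
[ 0.60543152 -0.08139408  0.13138033] 0.4131865969974252 [-0.38937748 -0.46753281  0.59140626]
```

The depth fit reads the tilt well: 0.141 at the 0.14 stop. I'm pushing the knob outward, short of the balance point, then backing off to read the tilt.

Request:
drive_tool(commands=[{"dx": 0.28, "dy": 0, "dz": 0, "wx": 0, "wy": 0, "wz": 0, "grip": 36}, {"dx": 0.28, "dy": 0, "dz": 0, "wx": 0, "wy": 0, "wz": 0, "grip": 36}, {"dx": 0.28, "dy": 0, "dz": 0, "wx": 0, "wy": 0, "wz": 0, "grip": 36}, {"dx": 0.28, "dy": 0, "dz": 0, "wx": 0, "wy": 0, "wz": 0, "grip": 36}, {"dx": 0.28, "dy": 0, "dz": 0, "wx": 0, "wy": 0, "wz": 0, "grip": 36}, {"dx": 0, "dy": 0, "dz": 0, "wx": 0, "wy": 0, "wz": 0, "grip": 36}])

```text
time_s: 14.82
position: [0.6049, -0.1396, 0.134]
tcp_rot: [[-0.052, 0.001, 0.999], [-0.999, -0.001, -0.052], [0.001, -1.0, 0.001]]
force: [0.3, 0.2, 0.8]
opening: 0.412
```

Request:
drive_tool(commands=[{"dx": -0.12, "dy": 0, "dz": 0, "wx": 0, "wy": 0, "wz": 0, "grip": 36}, {"dx": -0.1, "dy": 0, "dz": 0, "wx": 0, "wy": 0, "wz": 0, "grip": 36}, {"dx": 0, "dy": 0, "dz": 0, "wx": 0, "wy": 0, "wz": 0, "grip": 36}, {"dx": 0, "dy": 0, "dz": 0, "wx": 0, "wy": 0, "wz": 0, "grip": 36}, {"dx": 0, "dy": 0, "dz": 0, "wx": 0, "wy": 0, "wz": 0, "grip": 36}, {"dx": 0, "dy": 0, "dz": 0, "wx": 0, "wy": 0, "wz": 0, "grip": 36}, {"dx": 0, "dy": 0, "dz": 0, "wx": 0, "wy": 0, "wz": 0, "grip": 36}, {"dx": 0, "dy": 0, "dz": 0, "wx": 0, "wy": 0, "wz": 0, "grip": 36}])

```text
time_s: 15.82
position: [0.6049, -0.1293, 0.1338]
tcp_rot: [[-0.051, 0.0, 0.999], [-0.999, 0.0, -0.051], [-0.0, -1.0, 0.0]]
force: [-0.3, -1.2, 0.4]
opening: 0.412
```

```bash
cat > chk.py <<'E'
from beam import *
s=bot.read_state(); print(s["time_s"],s["position"].round(4),s["force"].round(1))
C=np.array([.6145,.0533]); u=np.array([-.048,-.9988])
for n in ("wrist","top","scene"):
    p,d,K,T=cap(n); np.savez("/tmp/last_"+n,p=p,d=d,K=K,T=T); W=world(d,K,T); print(n,"out",slope(W,.112,.165,.062,.115,.006),"in",slope(W,-.06,-.0,.06,.11,.006))
    S=(W[...,:2]-C)@u-.135; t=(W[...,:2]-C)@np.array([.9988,-.048])
    b=(abs(t)<.02)&(S>0.0)&(S<.115)&(W[...,2]>.075)&(W[...,2]<.11)&(cv2.cvtColor(p,cv2.COLOR_RGB2HSV)[...,1]>90)
    if b.sum()>10: print("   brass s",np.percentile(S[b],[2,50,98]).round(4),b.sum())
    j=(np.hypot(W[...,0]-.6145,W[...,1]-.053)<.03)&(W[...,2]>.125)&(W[...,2]<.16); 
    if j.sum()>20: q=W[j]; print("   jar",q.mean(0).round(4),np.array(cv2.minEnclosingCircle(q[:,:2].astype(np.float32))[0]).round(4))
E
python3 chk.py
```

```text
15.825 [ 0.6049 -0.1293  0.1338] [-0.3 -1.2  0.4]
wrist out (array([0.0175, 0.082 ]), 986, (np.float64(0.112), np.float64(0.159))) in (array([0.024 , 0.0816]), 1187, (np.float64(-0.06), np.float64(-0.0)))
   brass s [0.0399 0.053  0.0661] 1713
top out None in None
scene out (array([-0.0139,  0.0823]), 40, (np.float64(0.114), np.float64(0.165))) in (array([0.0085, 0.0783]), 49, (np.float64(-0.05), np.float64(-0.004)))
   brass s [0.0389 0.0452 0.0612] 121
   jar [0.606  0.0579 0.1353] [0.612  0.0544]
```

The tilt is about +0.021 and the poise is at about 0.053, so it needs about 6 mm more. Nudging.

Request:
drive_tool(commands=[{"dx": 0.26, "dy": 0, "dz": 0, "wx": 0, "wy": 0, "wz": 0, "grip": 36}, {"dx": 0.07, "dy": 0, "dz": 0, "wx": 0, "wy": 0, "wz": 0, "grip": 36}, {"dx": 0.07, "dy": 0, "dz": 0, "wx": 0, "wy": 0, "wz": 0, "grip": 36}, {"dx": 0.05, "dy": 0, "dz": 0, "wx": 0, "wy": 0, "wz": 0, "grip": 36}, {"dx": 0.05, "dy": 0, "dz": 0, "wx": 0, "wy": 0, "wz": 0, "grip": 36}, {"dx": 0, "dy": 0, "dz": 0, "wx": 0, "wy": 0, "wz": 0, "grip": 36}, {"dx": -0.1, "dy": 0, "dz": 0, "wx": 0, "wy": 0, "wz": 0, "grip": 36}, {"dx": -0.15, "dy": 0, "dz": 0, "wx": 0, "wy": 0, "wz": 0, "grip": 36}])

```text
time_s: 16.98
position: [0.6045, -0.1389, 0.1338]
tcp_rot: [[-0.051, 0.0, 0.999], [-0.999, -0.0, -0.051], [0.0, -1.0, 0.0]]
force: [-0.5, 0.5, -0.1]
opening: 0.414
```

Request:
drive_tool(commands=[{"dx": 0, "dy": 0, "dz": 0, "wx": 0, "wy": 0, "wz": 0, "grip": 36}, {"dx": 0, "dy": 0, "dz": 0, "wx": 0, "wy": 0, "wz": 0, "grip": 36}, {"dx": 0, "dy": 0, "dz": 0, "wx": 0, "wy": 0, "wz": 0, "grip": 36}, {"dx": 0, "dy": 0, "dz": 0, "wx": 0, "wy": 0, "wz": 0, "grip": 36}, {"dx": 0, "dy": 0, "dz": 0, "wx": 0, "wy": 0, "wz": 0, "grip": 36}, {"dx": 0, "dy": 0, "dz": 0, "wx": 0, "wy": 0, "wz": 0, "grip": 36}, {"dx": 0, "dy": 0, "dz": 0, "wx": 0, "wy": 0, "wz": 0, "grip": 36}, {"dx": 0, "dy": 0, "dz": 0, "wx": 0, "wy": 0, "wz": 0, "grip": 36}])

```text
time_s: 17.98
position: [0.6044, -0.1392, 0.1337]
tcp_rot: [[-0.051, -0.0, 0.999], [-0.999, -0.0, -0.051], [0.0, -1.0, -0.0]]
force: [0.5, 0.2, -0.3]
opening: 0.413
```

```bash
python3 chk.py
python3 - <<'E'
from beam import *
# both arms in one fit, brass/pivot excluded, earlier pictures as check of the method
C=np.array([.6145,.0533]); u=np.array([-.048,-.9988]); n=np.array([.9988,-.048])
Q=np.load("/tmp/last_wrist.npz"); W=world(Q["d"],Q["K"],Q["T"]); s=(W[...,:2]-C)@u-.1; t=(W[...,:2]-C)@n; z=W[...,2]
m=(abs(t)<.005)&(z>.072)&(z<.095)&(((s>.118)&(s<.158))|((s>-.045)&(s<-.012)))
f=np.polyfit(s[m],z[m],1); e=z[m]-np.polyval(f,s[m]); k=abs(e)<.003; print("joint fit",np.polyfit(s[m][k],z[m][k],1),k.sum())
E
```

```text
17.975 [ 0.6044 -0.1392  0.1337] [ 0.5  0.2 -0.3]
wrist out (array([-0.0031,  0.0818]), 957, (np.float64(0.112), np.float64(0.16))) in (array([-0.0005,  0.0815]), 1196, (np.float64(-0.06), np.float64(-0.002)))
   brass s [0.0464 0.0594 0.0726] 1648
top out None in None
scene out (array([-0.1123,  0.094 ]), 16, (np.float64(0.12), np.float64(0.159))) in (array([0.0588, 0.0792]), 57, (np.float64(-0.055), np.float64(-0.001)))
   brass s [0.0454 0.0507 0.0675] 113
   jar [0.6059 0.058  0.137 ] [0.6115 0.0543]
joint fit [-0.00103112  0.08123009] 1748
```

The tilt is about -0.001, so the beam is level. I'm retreating straight up, then letting it settle and checking.

Request:
drive_tool(commands=[{"dx": 0, "dy": -0.3, "dz": 0, "wx": 0, "wy": 0, "wz": 0, "grip": 36}, {"dx": 0, "dy": -0.6, "dz": 0, "wx": 0, "wy": 0, "wz": 0, "grip": 36}, {"dx": 0, "dy": -0.9, "dz": 0, "wx": 0, "wy": 0, "wz": 0, "grip": 36}, {"dx": 0, "dy": -0.9, "dz": 0, "wx": 0, "wy": 0, "wz": 0, "grip": 36}, {"dx": 0, "dy": 0, "dz": 0, "wx": 0, "wy": 0, "wz": 0, "grip": 36}, {"dx": 0, "dy": 0, "dz": 0, "wx": 0, "wy": 0, "wz": 0, "grip": 36}, {"dx": 0, "dy": 0, "dz": 0, "wx": 0, "wy": 0, "wz": 0, "grip": 36}, {"dx": 0, "dy": 0, "dz": 0, "wx": 0, "wy": 0, "wz": 0, "grip": 36}])

```text
time_s: 19.12
position: [0.6038, -0.139, 0.2405]
tcp_rot: [[-0.051, -0.002, 0.999], [-0.999, 0.001, -0.051], [-0.001, -1.0, -0.002]]
force: [-1.2, 0.2, -0.2]
opening: 0.417
```

Request:
drive_tool(commands=[{"dx": 0, "dy": 0, "dz": 0, "wx": 0, "wy": 0, "wz": 0, "grip": 36}, {"dx": 0, "dy": 0, "dz": 0, "wx": 0, "wy": 0, "wz": 0, "grip": 36}, {"dx": 0, "dy": 0, "dz": 0, "wx": 0, "wy": 0, "wz": 0, "grip": 36}, {"dx": 0, "dy": 0, "dz": 0, "wx": 0, "wy": 0, "wz": 0, "grip": 36}, {"dx": 0, "dy": 0, "dz": 0, "wx": 0, "wy": 0, "wz": 0, "grip": 36}, {"dx": 0, "dy": 0, "dz": 0, "wx": 0, "wy": 0, "wz": 0, "grip": 36}])

```text
time_s: 19.88
position: [0.6044, -0.1392, 0.2418]
tcp_rot: [[-0.051, 0.0, 0.999], [-0.999, -0.0, -0.051], [0.0, -1.0, 0.0]]
force: [0.3, 0.1, 0.1]
opening: 0.414
```

```bash
python3 chk.py
python3 - <<'E'
from beam import *
Q=np.load("/tmp/last_scene.npz"); save(cv2.resize(Q["p"][140:215,205:365],None,fx=5,fy=5,interpolation=cv2.INTER_CUBIC),"s4")
Q=np.load("/tmp/last_wrist.npz"); W=world(Q["d"],Q["K"],Q["T"]); report(W,.112,.16)
E
```

```text
19.875 [ 0.6044 -0.1392  0.2418] [0.3 0.1 0.1]
wrist out (array([-0.0082,  0.0825]), 448, (np.float64(0.112), np.float64(0.16))) in (array([-0.0054,  0.0813]), 548, (np.float64(-0.06), np.float64(-0.004)))
   brass s [0.0464 0.0594 0.0724] 688
   jar [0.6165 0.0498 0.1408] [0.6149 0.0532]
top out None in None
   jar [0.6134 0.0554 0.1425] [0.615  0.0557]
scene out (array([-0.0213,  0.0817]), 20, (np.float64(0.125), np.float64(0.157))) in (array([0.1002, 0.0807]), 58, (np.float64(-0.055), np.float64(-0.001)))
   brass s [0.0457 0.0497 0.0683] 108
   jar [0.6058 0.0579 0.137 ] [0.6128 0.0541]
beam (array([-0.0038,  0.0819]), 466, (np.float64(0.112), np.float64(0.16)))
base (array([0.0026, 0.0143]), 1469, (np.float64(0.112), np.float64(0.16)))
```

View pics/s4.png

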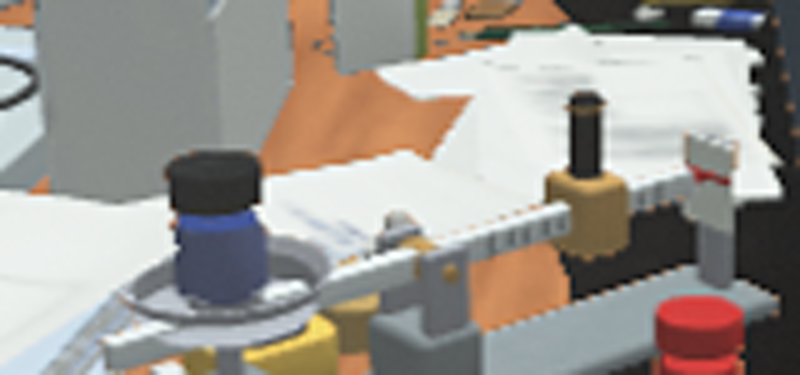

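The red tip at crop (698,178) now meets the red line at (710,176), the jar is upright near the pan's middle, and the gripper is clear. Handing in.

```bash
python3 -c "
from rig import workorder; print(workorder.hand_in())"
```

```text
the job is handed in; nothing more can be done
None
```

The blue jar is standing upright in the pan and released, and the beam is level with the arm clear of everything. I slid the counterpoise out to about 0.059 m and handed the job in at about 20 s of the 64 s allowed.

**Last checks**
- **Tilt:** the final wrist view put both ends of the beam at the same height, so the tilt is within about 0.002 rad. The fit before I withdrew the gripper gave -0.001 rad. The red tip meets the red line in the last scene picture.
- **Jar position:** the wrist and top cameras put the jar within about 3 mm of the pan's centre.

**What failed or disagreed**
- **Noisy fits:** slopes fitted to one beam arm alone varied: from about -0.004 to -0.008 rad in the last wrist view, and more widely in the scene camera, which had few pixels. The top camera was blocked by the arm, so it gave no beam reading.
- **Refused moves:** my first move calls were refused for missing keys, and nothing moved.
- **Paper over the pan:** the paper stack overlaps the pan in every view, but the jar met no resistance passing it.

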